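Clamp a post with a push-fit U-bolt

ROBOT

A 6-joint arm with a two-finger parallel gripper is mounted at the origin on a cart in front of the work surface, level with it; the furniture and walls round the work are solid. World frame = base frame: x ahead of the robot, y to its left, z up, the work surface at z = 0. Lengths are in m, angles in degrees, forces in N, time in s.
With the tool pointing down it reaches from about 0.35 to 0.875 m from the base axis. Payload 4.2 kg.
Tool frame: the origin (TCP) lies on the front face of the gripper's body, between the roots of the fingers; the fingertips stand 70 mm ahead of it and the grasp point (between the pads) lies 51 mm ahead of it (r.nose_length is the distance from the TCP to the fingertips, in m); z points along the fingers, y is the direction in which the jaws open and shut (so a half turn about z gives the same grasp; the last joint's range is limited). The gripper opens to 87 mm and grips with 3 to 60 N. Pads are 19 mm wide; open, the fingers measure 117 mm over their backs; the gripper's body (75 mm by 190 mm) begins 51 mm behind the grasp point.
Start: joints at [-58.235, 22.042, 0.453, 0, -68.411, -14.817], TCP at [0.182, -0.598, 0.292] pointing down, gripper open.
Joint ranges: [-179.83, 179.83], [-69.29, 118.12], [-61.27, 80.66], [-181.25, 117.63], [-171.15, -9.14], [-177.46, 177.46]. Speed limits (degrees/s): [159.86, 159.86, 180, 180, 180, 180].

INTERFACE

Orientations are given as a 3x3 rotation matrix whose columns are the frame's x, y, z axes.
In Python, from station import telemetry, capture, order, r gives the robot as it stands.
- The arm moves only by the tool drive_tool, never from a script. Its argument "series" is a list of rows, each a list of 4 numbers: the shift along the tool's x, y, z as a fraction of full scale, then the turn about the tool's z as a fraction of full scale. In form: [[dx, dy, dz, turn], ...]. A call has 1 to 10 rows; each row is the pose to reach, as a shift and turn from the pose commanded when the call began, along the tool's axes at that moment; what a row does not reach only later rows make up. Full scale, the value 1, is 0.12 m for a shift and 2 rad for a turn. A row lasts 1/8 s, in which the tool goes at most 62.5 mm and 10.7 degrees, less where a joint would pass 70% of its speed; a pose out of reach is approached as far as the arm can. A call with a number of a shift or a turn outside -1 to 1 is refused whole. A call with a gripper value outside its range is refused whole. "fingers" is the finger opening in mm, from 0 to 87, set as the call begins (left out, the last holds). The fingers move at their own pace and stop on an object; the grip force is fixed at half the most. Time passes only in rows, so rows that repeat a pose let the fingers close. It gives the time, the measured TCP pose, the force and the opening at its end, in the units of the state.
- telemetry.sense(): the state, without advancing time (a new reading comes with each control period).
- capture(name): name is "scene" or "top" or "wrist"; returns a dict with "color" (420x560x3 uint8, blue, green, red), "fx", "fy", "cx", "cy" (pixels), "k1" (the pictures are not rectified: a ray, as slopes to the right and down, at radius r is drawn at 1 + k1 r^2 times it, then the intrinsics apply), "eye" and "attitude" of the camera in the world; the wrist camera has in their place "mount" (4x4, takes a point from camera to tool coordinates, whose origin is the TCP and whose axes are the flange's). Camera axes: x right, y up, looking along -z (the intrinsics and any distortion apply to the point x, -y, -z); pixel columns grow to the right and rows downward; lengths in m; the calibration is good to about 2 mm. A picture is of the moment at which its call begins: read the wrist's pose just before it. There is no depth.
- order.finish_job(): hands the job in, once; it reports no verdict.
The state is a dict: "time_s": time; "joints": joint angles; "joint_velocities": joint speeds; "effort": joint torques, N m; "tcp_pos": TCP position; "ee_rot": TCP orientation; "wrist_force": force on the tool from outside, world axes, zero at the start; "moment": the same for the moment, N m; "gripper_width": opening from 0.0 (shut) to 1.0 (fully open).
Only numpy, scipy, OpenCV 4.12 (cv2) and the standard library are available. Lean on these libraries where they do the work, as an engineer would, in place of code of your own. Each camera call takes 0.05 s, during which the arm holds its last target. There are 200 camera calls.

TASK

Take the U-bolt out of its parking block, pass it down over the post in the clamp stand so that both legs straddle the post and enter the two holes of the dark cross bracket under it, then press on the U-bolt until it has pushed the post fully down onto its seat, and let go. Feel for the holes gently, as the bracket may sit off the middle of the stand, and never press on the stand with more than about 30 N. Leave the small bottle, the can and the little box nearby where they are.

Things in the scene. Friction and masses are not known exactly. Their poses are not given: they have to be found in the camera images.
- u_bolt: Steel U-bolt with a black moulded grip on its crown, legs down. Two alike round legs 8 mm thick, centred at x = -25 and +25 mm, 60 mm long, tips tapered over the last 2.5 mm to 6.6 mm. Flat crown underside 60 mm above the tips. About 150 g. Origin midway between the leg tips, z up the legs. Starts standing in the parking block, tips 6 mm above the counter, 42 mm deep in its holes.
- u_bolt_grip (a point): Centre of the U-bolt's grip block, 77 mm above its leg tips, axes as the U-bolt's. The block is 40 mm (x) by 14 mm (y) by 34 mm high (60 to 94 mm above the tips): grasp it across the 14 mm, along y. When the U-bolt is home the post lies right under the block, so keep fingertips above its underside.
- park_block: Fixed grey parking block, 90 (x) by 44 (y) by 48 mm high on a 110 by 56 by 6 mm foot, with two blind holes of 11 mm at x = -25 and +25 mm, 42 mm deep. Origin at the centre of its underside, z up.
- stand: Fixed aluminium post clamp stand: base plate 116 (x) by 190 (y) by 12 mm; origin at the centre of its underside, z up. The post lies along y over x = 0, in the slots of two cheeks (62 mm wide in x, 14 mm thick) at y = -80 and +80 mm that rise to 82 mm. A dark cross bracket stands under the post (see stand_middle).
- stand_middle (a point): Point of the stand at x = y = 0, 52 mm up, level with the flat top of the dark steel bracket (84 mm in x, 64 in y). Its two vertical through holes, 11 mm wide, chamfered 1 mm, are at x = -25 and +25 mm exactly, but the bracket is bolted tight at an unmeasured place along y: both holes lie at one same y anywhere from -16 to +16 mm. It does not yield to 45 N.
- post (a joint): Steel post, 25 mm thick, 220 long, level, held by rubber in the slots: slides down only when pushed with about 9 N and stays where left (no spring). Value in m: 0 is up (its top 90.5 mm above the stand's underside), 0.006 is fully down on its seat (top 84.5 mm); starts at 0 to 0.0015. With post down and crown on it the leg tips are 24.5 mm above the stand's underside.
- post_top (a point): Point on the top line of the post at the middle of its length (moves with the post; z up, y along the post).
- dropper_bottle: Bystander: small amber bottle with a black cap, 33 mm across, 78 mm high; origin at the centre of its underside.
- cover_glass_box: Bystander: little white box, 31 by 31 by 18 mm; origin at the centre of its underside.
- objective_can: Bystander: black round can, 41 mm across, 66 mm high; origin at the centre of its underside.
Not all that is in view belongs to the job. Of the things like the u_bolt, leave any that is white; of the rest the smaller one is meant.

How it is judged (in metres and radians):
On the way, in this order (a step that is already met when the one before it is completed fails the run):
1. both legs of the U-bolt have passed the post, one each side, and stand at least 6 mm deep in the bracket's two holes, with the post still up (less than 3.5 mm down) (x of u_bolt in the frame of stand between -0.004 and 0.004 m and y of u_bolt in the frame of stand between -0.0185 and 0.0185 m and angle between the x axis of u_bolt and the x axis of stand, either way round below 0.15 rad and angle between u_bolt's own z axis and vertical below 0.12 rad and z of u_bolt in the frame of stand below 0.046 m and value of joint post below 0.0035 m), for 0.1 s.
2. the U-bolt's crown has pressed the post down onto its seat (5 mm or more of its 6 mm) (x of u_bolt in the frame of stand between -0.004 and 0.004 m and y of u_bolt in the frame of stand between -0.0185 and 0.0185 m and angle between the x axis of u_bolt and the x axis of stand, either way round below 0.15 rad and angle between u_bolt's own z axis and vertical below 0.12 rad and z of u_bolt in the frame of stand between 0.022 and 0.027 m and value of joint post above 0.005 m), for 0.2 s.
At the end, for the whole second after the job is handed in: The post is at least 5 mm down of its 6 mm; the U-bolt stands upright (within 0.12 rad) with its legs in both bracket holes, one each side of the post, square to the stand within 0.15 rad, its crown resting on the post (leg tips 22 to 27 mm above the stand's underside), released and at rest (all of step 2 and linear speed of u_bolt below 0.01 m/s and contact force between the fingers and u_bolt below 0.1 N); the robot touches nothing.
It fails at once if the U-bolt is pressed on the stand, its bracket or its post with more than 45 N (contact force between u_bolt and stand above 45 N).
It fails at once if the robot pushes on the stand, its bracket or its post with its own fingers or arm with more than 45 N (contact force between any of the fingers, the arm and stand above 45 N).
It fails at once if the small bottle is moved more than 20 mm (distance of dropper_bottle from where it was at the start of the episode above 0.02 m).
It fails at once if the little box is moved more than 20 mm (distance of cover_glass_box from where it was at the start of the episode above 0.02 m).
It fails at once if the black can is moved more than 20 mm (distance of objective_can from where it was at the start of the episode above 0.02 m).
It also fails if it takes over 72 s, if anything falls off the work surface, if the arm or the gripper's body presses on something with over 40 N, if the wrist force passes 120 N, or if a joint passes its speed limit or range.

## Working session

There is one attempt and no reset: what is moved stays moved. The work goes in short steps, Python scripts to look and compute and a tool call to move; the robot and the scene stay as the last step left them, time stands still between calls to the robot, and variables do not carry over. Pictures are saved under pics/ and viewed, about 8 in all and at most 12, crops included, and the job is handed in when it is done.

Besides the shell and the picture viewer there is one more tool, called after "Call:" by a JSON object that holds its "fn" and its "kwargs". drive_tool: Moves the arm, as the interface text tells. Shift numbers are shares of 0.12 m and turn numbers shares of 2 rad, none past 1 either way. Its arguments: {"type":"object","properties":{"series":{"type":"array","items":{"type":"array","items":{"type":"number","minimum":-1,"maximum":1}}},"fingers":{"type":"number"}},"required":["series"]}

```bash
mkdir -p pics; ls; cat > h.py <<'E'
import numpy as np, cv2
from station import telemetry, capture, order, r
def pose():
    s=telemetry.sense(); return np.array(s['tcp_pos']),np.array(s['ee_rot'])
def grab(name):
    p,R=pose(); c=capture(name)
    if name=='wrist':
        M=np.array(c['mount']); c['eye']=p+R@M[:3,3]; c['attitude']=R@M[:3,:3]
    return c
def ray(c,u,v):
    x=(u-c['cx'])/c['fx']; y=(v-c['cy'])/c['fy']; X,Y=x,y
    for _ in range(20):
        f=1+c['k1']*(X*X+Y*Y); X,Y=x/f,y/f
    d=np.array(c['attitude'])@np.array([X,-Y,-1.]); return np.array(c['eye']),d/np.linalg.norm(d)
def onz(c,u,v,z):
    e,d=ray(c,u,v); return e+d*(z-e[2])/d[2]
def proj(c,P):
    q=np.array(c['attitude']).T@(np.array(P)-np.array(c['eye'])); x,y=q[0]/-q[2],-q[1]/-q[2]
    f=1+c['k1']*(x*x+y*y); return np.array([c['cx']+c['fx']*x*f,c['cy']+c['fy']*y*f])
def tri(a,b):
    A=0;B=0
    for e,d in (a,b):
        N=np.eye(3)-np.outer(d,d); A=A+N; B=B+N@e
    return np.linalg.solve(A,B)
E
python3 - <<'E'
from h import *
import pickle
s=telemetry.sense(); print({k:np.round(v,3).tolist() for k,v in s.items()})
o={}
for n in('scene','top'):
    c=grab(n); o[n]=c; cv2.imwrite(f'pics/{n}0.png',c['color']); print(n,c['eye'],np.round(c['attitude'],3).tolist(),c['fx'],c['k1'])
pickle.dump(o,open('c0.pkl','wb'))
E
```

```text
pics
{'time_s': 0.0, 'joints': [-58.236, 22.091, 0.379, -0.029, -68.412, -14.819], 'joint_velocities': [-0.117, -0.049, -0.041, 0.071, 0.018, 0.003], 'effort': [-0.0, -39.067, 18.741, 4.22, 0.011, -0.0], 'tcp_pos': [0.182, -0.597, 0.291], 'ee_rot': [[-0.957, -0.291, -0.001], [-0.291, 0.957, 0.002], [0.0, 0.002, -1.0]], 'wrist_force': [-1.374, -0.795, -0.677], 'moment': [0.012, -0.052, -0.01], 'gripper_width': 0.997}
scene [-0.03092108 -0.34328179  0.57779183] [[0.563, 0.472, -0.678], [-0.826, 0.302, -0.475], [-0.02, 0.828, 0.56]] 418.4257024982777 -0.09427215127189281
top [0.38655632 0.09694947 0.98213504] [[0.006, 0.98, -0.199], [-1.0, 0.004, -0.01], [-0.009, 0.199, 0.98]] 453.28451158186215 -0.10276832238697445
```

View pics/scene0.png

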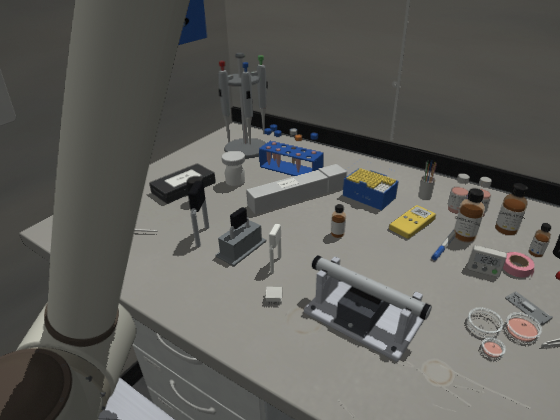

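View pics/top0.png

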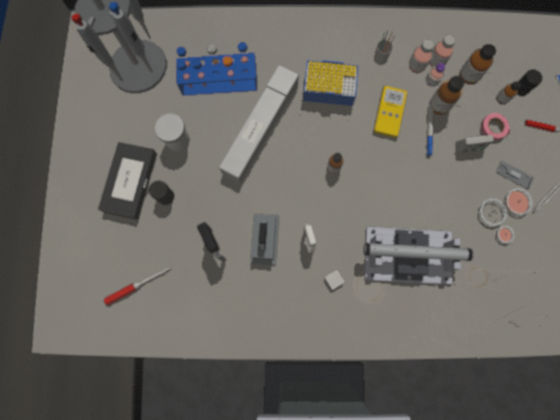

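Scene view: there are three U-bolt-like things. One has a dark grip and stands in the grey block (scene 240,220; top 263,235). A white one stands free (scene 275,240; top 310,238). A larger black-gripped one also stands free (scene 197,195; top 208,240). I choose the one in the block, since it is not white and is the smaller of the other two. The stand is at scene (365,300) and top (413,255), with its dark bracket left of or near the middle. Next I check the choice in a close crop.

```bash
python3 - <<'E'
from h import *
import pickle
o=pickle.load(open('c0.pkl','rb')); t=o['top']['color'];s=o['scene']['color']
a=cv2.resize(t[195:300,190:330],None,fx=4,fy=4,interpolation=cv2.INTER_CUBIC)   # 560x420
b=cv2.resize(t[220:295,355:480],None,fx=4.48,fy=4.48,interpolation=cv2.INTER_CUBIC)
a=a[:300]; 
c=cv2.resize(s[180:270,180:290],(240,196)); 
im=np.zeros((600,800,3),np.uint8); im[:300,:560]=a; h,w=b.shape[:2]; im[300:300+min(h,300),:w]=b[:300]; im[:196,560:800]=c
cv2.imwrite('pics/crop1.png',cv2.convertScaleAbs(im,alpha=1.6))
E
```

```text
(no output)
```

View pics/crop1.png

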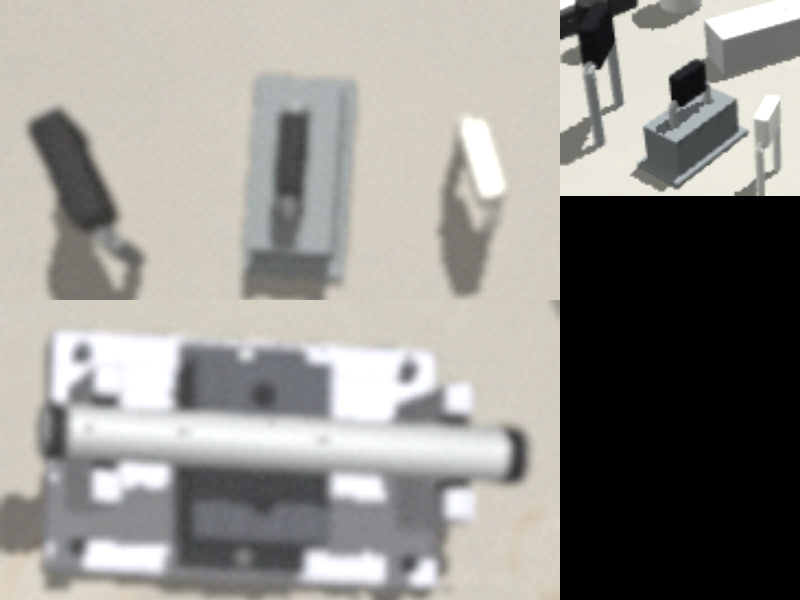

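Crop 1 confirms the choice: a dark grip on steel legs in the grey block, with its top face at crop (278–308, 110–197). The post ends are at crop (42,430) and (522,455). The bracket spans crop x 180–330, with one hole near (263,395).

```bash
python3 - <<'E'
from h import *
import pickle
o=pickle.load(open('c0.pkl','rb')); c=o['top']
A=lambda x,y,z: onz(c,190+x/4-.4,195+y/4-.4,z).round(4)
B=lambda x,y,z: onz(c,355+x/4.48-.4,220+(y-300)/4.48-.4,z).round(4)
print('park top'); P=[A(*q,.048) for q in((258,77),(334,80),(328,252),(246,250))]; print(P,np.mean(P,0))
print('grip top'); P=[A(*q,.1) for q in((279,112),(308,112),(304,197),(277,197))]; print(P,np.mean(P,0))
print('base'); P=[B(*q,.012) for q in((53,332),(436,352),(438,590),(50,583))]; print(P,np.mean(P,0))
print('post ends',B(40,430,.078),B(524,455,.078))
print('bracket',[B(*q,.052) for q in((180,345),(330,350),(330,568),(178,568))], 'hole',B(263,393,.052))
E
```

```text
park top
[array([0.5673, 0.1669, 0.048 ]), array([0.5659, 0.1269, 0.048 ]), array([0.4756, 0.1292, 0.048 ]), array([0.4764, 0.1715, 0.048 ])] [0.5213   0.148625 0.048   ]
grip top
[array([0.5397, 0.1523, 0.1   ]), array([0.5398, 0.138 , 0.1   ]), array([0.4975, 0.1394, 0.1   ]), array([0.4975, 0.1526, 0.1   ])] [0.518625 0.145575 0.1     ]
base
[array([ 0.5467, -0.0748,  0.012 ]), array([ 0.5372, -0.2633,  0.012 ]), array([ 0.422 , -0.2573,  0.012 ]), array([ 0.4261, -0.0701,  0.012 ])] [ 0.483    -0.166375  0.012   ]
post ends [ 0.4914 -0.056   0.078 ] [ 0.4798 -0.2768  0.078 ]
bracket [array([ 0.5341, -0.127 ,  0.052 ]), array([ 0.5319, -0.1978,  0.052 ]), array([ 0.4309, -0.1926,  0.052 ]), array([ 0.4311, -0.1222,  0.052 ])] hole [ 0.5117 -0.1651  0.052 ]
```

Call:
{"fn": "drive_tool", "kwargs": {"series": [[-0.44, 0.5, 0, 0.08], [-0.88, 1, 0, 0.16], [-0.88, 1, 0, 0.16]], "fingers": 60}}

```text
time_s: 0.48
tcp_pos: [0.2486, -0.4499, 0.2919]
ee_rot: [[-1.0, 0.024, -0.0], [0.024, 1.0, 0.001], [0.0, 0.001, -1.0]]
wrist_force: [0.9, -0.5, 0.6]
gripper_width: 0.751
```

Call:
{"fn": "drive_tool", "kwargs": {"series": [[-0.33, 0.4, 0, 0], [-0.66, 0.8, 0, 0], [-0.66, 0.8, 0, 0]]}}

```text
time_s: 0.85
tcp_pos: [0.3318, -0.3555, 0.2923]
ee_rot: [[-1.0, 0.018, 0.0], [0.018, 1.0, 0.0], [-0.0, 0.0, -1.0]]
wrist_force: [0.0, -0.7, -0.0]
gripper_width: 0.692
```

Call:
{"fn": "drive_tool", "kwargs": {"series": [[-0.33, 0.4, 0, 0], [-0.66, 0.8, 0, 0], [-0.66, 0.8, 0, 0]]}}

```text
time_s: 1.23
tcp_pos: [0.4129, -0.2624, 0.2919]
ee_rot: [[-1.0, 0.02, -0.0], [0.02, 1.0, 0.0], [0.0, 0.0, -1.0]]
wrist_force: [-0.4, -0.4, 0.1]
gripper_width: 0.69
```

Call:
{"fn": "drive_tool", "kwargs": {"series": [[-0.33, 0.4, 0, 0], [-0.66, 0.8, 0, 0], [-0.66, 0.8, 0, 0], [-0.66, 0.8, 0, 0]]}}

```text
time_s: 1.72
tcp_pos: [0.492, -0.171, 0.2917]
ee_rot: [[-1.0, 0.025, -0.002], [0.025, 1.0, 0.0], [0.002, 0.0, -1.0]]
wrist_force: [-0.2, -0.4, -0.2]
gripper_width: 0.692
```

```bash
python3 - <<'E'
from h import *
import pickle
c=grab('wrist'); pickle.dump(c,open('w1.pkl','wb'))
p,R=pose(); print(p.round(4),R.round(3).tolist()); print(np.round(c['mount'],3).tolist(), c['fx'],c['eye'])
print([proj(c,q).round() for q in((.4845,-.1665,.052),(.5117,-.1651,.052))], telemetry.sense()['time_s'])
cv2.imwrite('pics/w1.png',cv2.convertScaleAbs(c['color'],alpha=1.4))
E
```

```text
[ 0.4918 -0.1713  0.2919] [[-1.0, 0.026, -0.001], [0.026, 1.0, 0.0], [0.001, 0.0, -1.0]]
[[0.0, 0.959, 0.283, 0.078], [1.0, -0.0, 0.0, -0.0], [0.0, 0.283, -0.959, -0.093], [0.0, 0.0, 0.0, 1.0]] 378.3609003570028 [ 0.41411288 -0.16947434  0.38435445]
[array([286., 183.]), array([288., 212.])] 1.775
```

View pics/w1.png

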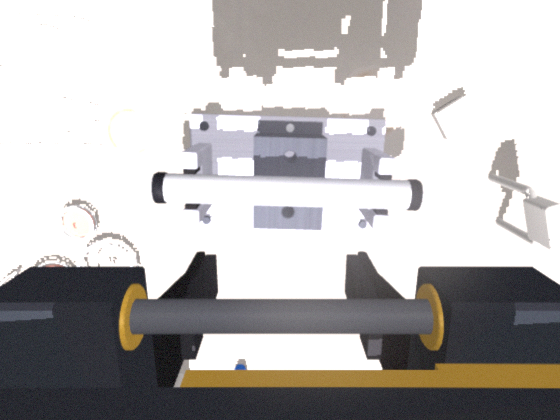

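Wrist view: the post runs from (153,187) to (421,194). Bracket holes show at about (288,212) and (290,155), and the base-plate corner bolts at (204,126), (371,130), (207,219) and (362,224).

```bash
python3 - <<'E'
from h import *
import pickle
c=pickle.load(open('w1.pkl','rb')); g=cv2.cvtColor(c['color'],cv2.COLOR_BGR2GRAY).astype(float)
def dark(u,v,h=6):
    w=g[v-h:v+h+1,u-h:u+h+1]; m=np.clip(np.median(w)-w-4,0,None); yy,xx=np.mgrid[v-h:v+h+1,u-h:u+h+1]; return (xx*m).sum()/m.sum(),(yy*m).sum()/m.sum()
H=[]
for q in((288,212),(290,155)):
    d=dark(*q); P=onz(c,*d,.052); H.append(P); print(q,np.round(d,1),P.round(4))
print('mid',np.mean(H,0).round(4),'sep',np.linalg.norm(H[0]-H[1]), (H[0]-H[1]).round(4))
B=[onz(c,*dark(*q,5),.012) for q in((204,126),(371,130),(207,219),(362,224))]; print(np.round(B,4).tolist(),np.mean(B,0).round(4))
a,b=onz(c,153,187,.078),onz(c,421,194,.078); print(a.round(4),b.round(4),((a+b)/2).round(4),np.degrees(np.arctan2(*(b-a)[:2])), np.linalg.norm(a-b))
print(np.round(g[205:220,278:300:1]).astype(int))
E
```

```text
(288, 212) [289.3 211.1] [ 0.5108 -0.1644  0.052 ]
(290, 155) [290.7 158.6] [ 0.4629 -0.1622  0.052 ]
mid [ 0.4868 -0.1633  0.052 ] sep 0.04804120097091939 [ 0.048  -0.0021  0.    ]
[[0.4351, -0.2442, 0.012], [0.4441, -0.0832, 0.012], [0.5268, -0.2495, 0.012], [0.5365, -0.0885, 0.012]] [ 0.4856 -0.1663  0.012 ]
[ 0.4797 -0.277   0.078 ] [ 0.4913 -0.0551  0.078 ] [ 0.4855 -0.166   0.078 ] 2.976039371571243 0.2221821801988334
[[190 196 194 194 195 196 193 193 188 191 197 204 208 205 207 209 209 209
  211 210 212 211]
 [152 156 156 156 154 151 146 139 134 132 142 152 150 153 160 166 167 167
  169 174 174 177]
 [131 134 132 132 124 113 100  95  90  88  89  92  88  97 105 120 127 132
  132 137 139 138]
 [129 131 132 124 111  97  86  86  82  78  83  77  80  76  82 105 118 126
  126 124 127 128]
 [130 126 129 117  98  88  84  83  80  83  81  78  80  79  80  96 113 124
  123 126 126 132]
 [129 130 129 114  94  84  83  80  83  78  82  80  78  78  79  91 108 120
  124 124 126 127]
 [129 131 126 111  92  86  81  83  84  82  80  79  76  77  78  84 104 120
  125 129 128 130]
 [125 128 126 108  90  83  84  84  84  83  81  79  79  76  80  87 104 119
  126 129 129 129]
 [128 132 124 112  96  83  84  82  84  82  80  78  81  77  79  91 112 122
  124 124 126 131]
 [129 129 127 115 102  88  84  87  85  85  78  85  80  77  86  96 114 121
  126 129 128 127]
 [127 129 131 124 108  93  87  83  85  83  83  81  80  84  94 106 121 125
  125 126 131 129]
 [128 131 131 126 119 104  96  91  88  83  82  84  85  91 104 113 124 126
  125 126 129 130]
 [129 132 132 130 126 116 110 100  99  95  95  96 101 112 118 125 125 122
  125 128 126 129]
 [130 130 132 128 126 125 122 118 116 111 111 113 119 125 127 128 127 126
  126 131 127 128]
 [131 130 130 130 127 127 127 129 121 123 126 125 127 128 127 129 126 126
  126 130 126 129]]
```

Call:
{"fn": "drive_tool", "kwargs": {"series": [[-0.1, 0.5, 0, 0], [-0.1, 0.9, 0, 0], [-0.1, 0.9, 0, 0]]}}

```text
time_s: 2.15
tcp_pos: [0.5068, -0.0618, 0.2925]
ee_rot: [[-1.0, 0.023, 0.0], [0.023, 1.0, 0.0], [-0.0, 0.0, -1.0]]
wrist_force: [-0.3, 0.4, -0.0]
gripper_width: 0.688
```

Call:
{"fn": "drive_tool", "kwargs": {"series": [[0, 0.5, 0, 0], [0, 0.85, 0, 0], [0, 0.85, 0, 0]]}}

```text
time_s: 2.52
tcp_pos: [0.5097, 0.0396, 0.2923]
ee_rot: [[-1.0, 0.023, 0.0], [0.023, 1.0, -0.0], [-0.0, -0.0, -1.0]]
wrist_force: [-0.5, 0.1, -0.3]
gripper_width: 0.691
```

Call:
{"fn": "drive_tool", "kwargs": {"series": [[-0.1, 0.5, 0, 0], [-0.1, 0.85, 0, 0.01], [-0.1, 0.85, 0, 0.01], [-0.1, 0.85, 0, 0.01]]}}

```text
time_s: 3.02
tcp_pos: [0.5243, 0.1394, 0.2921]
ee_rot: [[-0.999, 0.046, -0.001], [0.046, 0.999, -0.001], [0.001, -0.001, -1.0]]
wrist_force: [0.5, -0.8, 0.2]
gripper_width: 0.688
```

```bash
python3 - <<'E'
from h import *
import pickle
c=grab('wrist'); pickle.dump(c,open('w2.pkl','wb'))
p,R=pose(); print(p.round(4),R.round(3).tolist())
print([proj(c,q).round() for q in((.5186,.1456,.1),(.5213,.1486,.048))])
cv2.imwrite('pics/w2.png',cv2.resize(cv2.convertScaleAbs(c['color'][90:300,140:420],alpha=1.2),None,fx=2.5,fy=2.5))
E
```

```text
[0.5243 0.1393 0.2922] [[-0.999, 0.047, -0.0], [0.047, 0.999, -0.0], [0.0, -0.0, -1.0]]
[array([289., 197.]), array([292., 186.])]
```

View pics/w2.png

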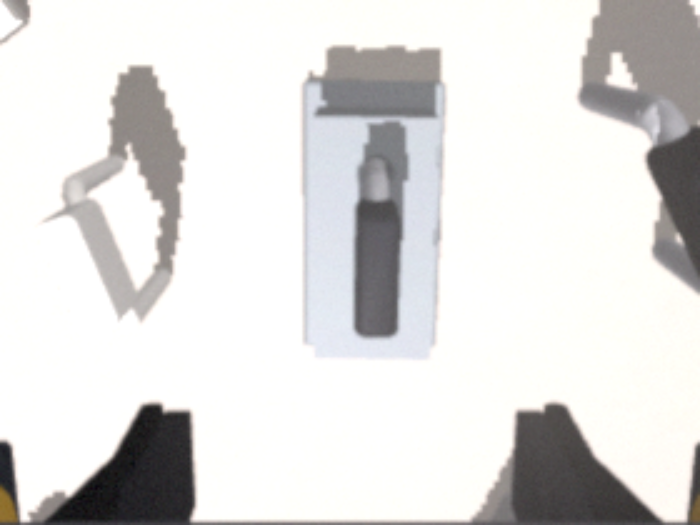

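Wrist crop: the dark grip spans crop x 355–398, with its far end at y≈337, and the block's top face spans crop (304–443, 115–345). The white decoy is on the left at (100,250) and the big black one is at the right edge, both clear of the fingers' lane.

```bash
python3 - <<'E'
from h import *
import pickle
c=pickle.load(open('w2.pkl','rb')); g=cv2.cvtColor(c['color'],cv2.COLOR_BGR2GRAY)
m=(g[165:235,275:310]<75).astype(np.uint8)
n,l,st,ce=cv2.connectedComponentsWithStats(m); i=1+np.argmax(st[1:,4]); print(st[i])
ys,xs=np.where(l==i)
for v in range(ys.min(),ys.max()+1,4): 
    x=xs[ys==v]; print(v+165,x.min()+275,x.max()+276, onz(c,(x.min()+x.max()+1)/2+274.5,v+165,.1).round(4))
print('far end',onz(c,290,ys.max()+165.5,.1).round(4))
w=pickle.load(open('w1.pkl','rb')); print('hole',onz(w,287.8,211.5,.052))
Q=[onz(c,140+a/2.5,90+b/2.5,.048).round(4) for a,b in((304,116),(441,116),(436,345),(305,343))]; print(Q,np.mean(Q,0))
E
```

```text
[  8   5  17  12 130]
170 285 297 [0.4972 0.1473 0.1   ]
174 283 299 [0.5003 0.1472 0.1   ]
178 283 299 [0.5034 0.147  0.1   ]
far end [0.5061 0.1466 0.1   ]
hole [ 0.51123478 -0.16572081  0.052     ]
[array([0.4756, 0.124 , 0.048 ]), array([0.4779, 0.1719, 0.048 ]), array([0.5624, 0.1684, 0.048 ]), array([0.5594, 0.1193, 0.048 ])] [0.518825 0.1459   0.048   ]
```

```bash
python3 - <<'E'
from h import *
import pickle
o=pickle.load(open('c0.pkl','rb')); s,t=o['scene'],o['top']
# black: near top end, far end ; white
for n,a,b in(('blackfar',(203,177),(201,225)),('blacknear',(190,186),(210,250)),('white',(274,226),(310,228)),('ours',(239,209),(263,230))):
    P=tri(ray(s,*a),ray(t,*b)); print(n,P.round(3),(proj(s,P)-a).round(1))
E
```

```text
blackfar [0.531 0.255 0.145] [-2.6  0.3]
blacknear [0.48  0.238 0.153] [-0.8  0.1]
white [0.528 0.055 0.095] [ 1.8 -0.4]
ours [0.524 0.145 0.105] [ 0.2 -0. ]
```

Call:
{"fn": "drive_tool", "kwargs": {"series": [[0.045, 0.05, 0.2, 0], [0.045, 0.05, 0.4, 0], [0.045, 0.05, 0.4, 0]]}}

```text
time_s: 3.45
tcp_pos: [0.5183, 0.1455, 0.2428]
ee_rot: [[-0.999, 0.046, -0.004], [0.046, 0.999, -0.002], [0.004, -0.002, -1.0]]
wrist_force: [0.0, -0.1, 1.4]
gripper_width: 0.691
```

The larger black decoy is near the gripper body's reach in y, with its top at about 0.14–0.15. So I grasp a little high, at TCP z≈0.15, with 20 mm of pad overlap.

Call:
{"fn": "drive_tool", "kwargs": {"series": [[0, 0, 0.3, 0], [0, 0, 0.5, 0], [0, 0, 0.6, 0], [0, 0, 0.7, 0], [0, 0, 0.77, 0], [0, 0, 0.77, 0]]}}

```text
time_s: 4.2
tcp_pos: [0.5191, 0.1474, 0.1516]
ee_rot: [[-0.999, 0.044, -0.0], [0.044, 0.999, -0.0], [0.0, -0.0, -1.0]]
wrist_force: [1.1, 0.4, -0.8]
gripper_width: 0.692
```

```bash
python3 - <<'E'
from h import *
p,R=pose(); print(p.round(4),R.round(3).tolist(),np.round(telemetry.sense()['wrist_force'],1))
w=grab('wrist')['color']; s=grab('scene')['color']
im=np.hstack([cv2.resize(w[120:420],(400,214)),cv2.resize(s[120:280,130:350],(400,291))[:214]])
cv2.imwrite('pics/g1.png',cv2.convertScaleAbs(cv2.resize(im,(800,214)),alpha=1.4))
E
```

```text
[0.5191 0.1474 0.1516] [[-0.999, 0.044, -0.0], [0.044, 0.999, -0.0], [0.0, -0.0, -1.0]] [ 1.1  0.4 -0.8]
```

View pics/g1.png

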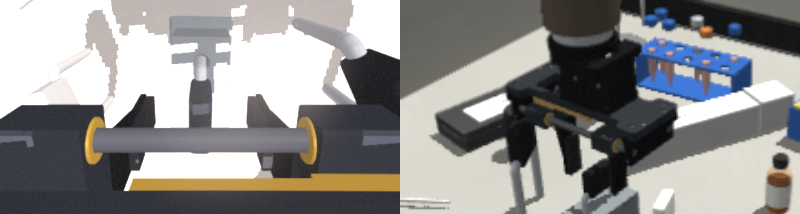

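The grip is centred between the fingers (wrist panel, 200,100) and the decoy has not been touched. I close the fingers, then lift.

Call:
{"fn": "drive_tool", "kwargs": {"series": [[0, 0, 0, 0], [0, 0, 0, 0], [0, 0, 0, 0], [0, 0, 0, 0], [0, 0, 0, 0], [0, 0, 0, 0]], "fingers": 0}}

```text
time_s: 5.05
tcp_pos: [0.5191, 0.1475, 0.1518]
ee_rot: [[-0.999, 0.044, -0.0], [0.044, 0.999, 0.0], [0.0, 0.0, -1.0]]
wrist_force: [-0.6, 0.8, -0.9]
gripper_width: 0.16
```

Call:
{"fn": "drive_tool", "kwargs": {"series": [[0, 0, -0.1, 0], [0, 0, -0.2, 0], [0, 0, -0.3, 0], [0, 0, -0.4, 0], [0, 0, -0.6, 0], [0, 0, -0.8, 0], [0, 0, -0.9, 0], [0, 0, -0.9, 0]]}}

```text
time_s: 6.05
tcp_pos: [0.5193, 0.1476, 0.2607]
ee_rot: [[-0.999, 0.044, 0.002], [0.044, 0.999, 0.001], [-0.002, 0.001, -1.0]]
wrist_force: [0.0, 1.6, -1.0]
gripper_width: 0.159
```

Held at 14 mm and lifted. Now I carry it to the stand, with the leg tips at about 0.12, above the white decoy.

Call:
{"fn": "drive_tool", "kwargs": {"series": [[0, 0, -0.1, 0], [0.02, -0.3, -0.1, 0], [0.04, -0.6, -0.1, 0], [0.053, -0.87, -0.1, 0], [0.053, -0.87, -0.1, 0]]}}

```text
time_s: 6.68
tcp_pos: [0.5076, 0.0418, 0.2717]
ee_rot: [[-0.999, 0.047, -0.001], [0.047, 0.999, -0.001], [0.001, -0.001, -1.0]]
wrist_force: [-0.1, -0.2, -1.8]
gripper_width: 0.158
```

Call:
{"fn": "drive_tool", "kwargs": {"series": [[0.02, -0.3, 0, 0], [0.04, -0.6, 0, 0], [0.053, -0.87, 0, 0], [0.053, -0.87, 0, 0]]}}

```text
time_s: 7.18
tcp_pos: [0.4971, -0.0615, 0.2716]
ee_rot: [[-0.999, 0.046, -0.001], [0.046, 0.999, -0.0], [0.001, -0.0, -1.0]]
wrist_force: [0.1, 0.6, -1.0]
gripper_width: 0.16
```

Call:
{"fn": "drive_tool", "kwargs": {"series": [[0.02, -0.3, 0, 0], [0.04, -0.6, 0, 0], [0.053, -0.87, 0, 0.005], [0.053, -0.87, 0, 0.005], [0.053, -0.87, 0, 0.005]]}}

```text
time_s: 7.8
tcp_pos: [0.4866, -0.1637, 0.2717]
ee_rot: [[-0.999, 0.053, -0.0], [0.053, 0.999, 0.0], [0.0, 0.0, -1.0]]
wrist_force: [0.1, -0.4, -0.8]
gripper_width: 0.159
```

```bash
python3 - <<'E'
from h import *
import pickle
c=grab('wrist'); p,R=pose(); print(p.round(4),R.round(4).tolist())
t=grab('top'); s=grab('scene'); pickle.dump((c,t,s,p,R),open('w3.pkl','wb'))
a=cv2.resize(c['color'][100:300,140:420],(560,400)); b=cv2.resize(s['color'][200:360,290:440],(240,256))
im=np.zeros((600,800,3),np.uint8); im[:400,:560]=a; im[:256,560:]=b
tt=cv2.resize(t['color'][215:295,355:480],(300,192)); im[400:592,:300]=tt
cv2.imwrite('pics/o1.png',cv2.convertScaleAbs(im,alpha=1.5))
for q in((0,0,.1457),(.025,0,.1457),(-.025,0,.1457)): print(proj(c,p+R@np.array(q)).round(1))
E
```

```text
[ 0.4866 -0.1635  0.2718] [[-0.9986, 0.0529, -0.0], [0.0529, 0.9986, 0.0002], [0.0001, 0.0002, -1.0]]
[281.9 223.3]
[281.9 186.4]
[281.9 258.3]
```

View pics/o1.png

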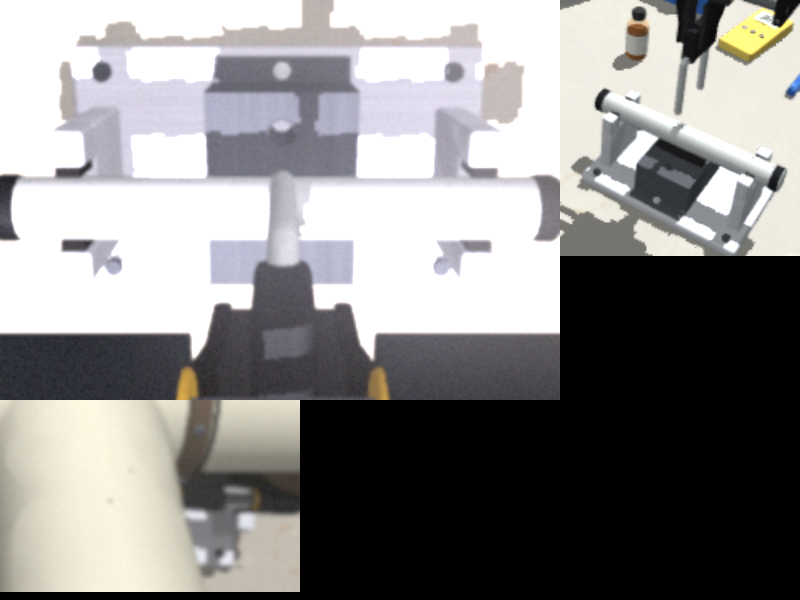

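The legs hang over the post. The robot-side leg tip is near wrist pixel (281.5,186), in line with the bracket hole column (281.5). I look closer to check the x offset.

```bash
python3 - <<'E'
from h import *
import pickle
c,t,s,p,R=pickle.load(open('w3.pkl','rb'))
a=cv2.resize(c['color'][140:240,255:310],None,fx=6,fy=6,interpolation=cv2.INTER_NEAREST)
b=cv2.resize(s['color'][225:300,345:400],None,fx=8,fy=8,interpolation=cv2.INTER_NEAREST)
cv2.imwrite('pics/o2.png',np.hstack([a,b]))
for n,uv in(('near',(364.4,270)),('far',(378.1,255))): print(n,onz(s,*uv,.126).round(4))
for q in((.025,0,.1457),(-.025,0,.1457)): print((p+R@np.array(q)).round(4),proj(s,p+R@np.array(q)).round(1))
E
```

```text
near [ 0.4659 -0.1632  0.126 ]
far [ 0.5137 -0.1666  0.126 ]
[ 0.4617 -0.1622  0.1261] [362.7 271.2]
[ 0.5116 -0.1648  0.1261] [376.6 255.3]
```

View pics/o2.png

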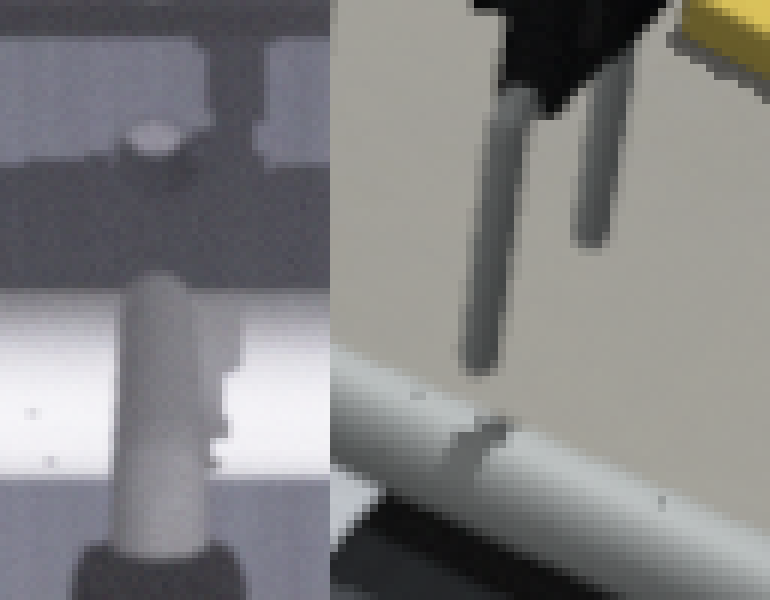

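```bash
python3 - <<'E'
from h import *
import pickle
c,t,s,p,R=pickle.load(open('w3.pkl','rb'))
h=onz(c,280.8,165.2,.052); print('holeB',h.round(4), 'top/bot edges',onz(c,280.8,140+118/6-.5,.052).round(4),onz(c,280.8,140+190/6-.5,.052).round(4))
print('hole mid from B', (h-.025*R[:,0]).round(4))
e=onz(c,280.8,184.5,.126); print('tip outer edge',e.round(4),'bolt centre',(e-.0285*R[:,0]).round(4), 'in tool',(R.T@(e-.0285*R[:,0]-p)).round(4))
# post edges along leg column: image rows 288/6,480/6
for v in(140+288/6,140+478/6): print(onz(c,270,v,.078).round(4))
E
```

```text
holeB [ 0.4602 -0.1628  0.052 ] top/bot edges [ 0.4552 -0.1626  0.052 ] [ 0.4652 -0.1631  0.052 ]
hole mid from B [ 0.4851 -0.1641  0.052 ]
tip outer edge [ 0.4604 -0.1628  0.126 ] bolt centre [ 0.4889 -0.1643  0.126 ] in tool [-0.0023 -0.0007  0.1458]
[ 0.4731 -0.1719  0.078 ]
[ 0.4988 -0.1735  0.078 ]
```

The bolt centre is 2–3 mm beyond the hole midpoint in x, and y agrees. I correct x and go down to just above the bracket.

Call:
{"fn": "drive_tool", "kwargs": {"series": [[0.028, 0, 0, 0], [0.028, 0, 0.1, 0], [0.028, 0, 0.2, 0], [0.028, 0, 0.3, 0], [0.028, 0, 0.4, 0], [0.028, 0, 0.48, 0], [0.028, 0, 0.54, 0], [0.028, 0, 0.54, 0]]}}

```text
time_s: 8.95
tcp_pos: [0.4827, -0.1644, 0.2065]
ee_rot: [[-0.999, 0.054, -0.001], [0.054, 0.999, 0.0], [0.001, -0.0, -1.0]]
wrist_force: [-0.0, 0.5, -0.3]
gripper_width: 0.159
```

```bash
python3 - <<'E'
from h import *
import pickle
c=grab('wrist'); p,R=pose(); print(p.round(4),R.round(4).tolist(),np.round(telemetry.sense()['wrist_force'],1)); s=grab('scene')
a=cv2.resize(c['color'][120:240,240:325],None,fx=5,fy=5,interpolation=cv2.INTER_NEAREST)
b=cv2.resize(s['color'][245:345,335:410],(375,500),interpolation=cv2.INTER_NEAREST)
a=np.vstack([a[:500]]); cv2.imwrite('pics/o3.png',cv2.convertScaleAbs(np.hstack([a[:, :425],b]),alpha=1.3))
E
```

```text
[ 0.483  -0.1645  0.207 ] [[-0.9985, 0.0541, -0.0001], [0.0541, 0.9985, -0.0001], [0.0001, -0.0001, -1.0]] [ 1.  -0.2 -1.4]
```

View pics/o3.png

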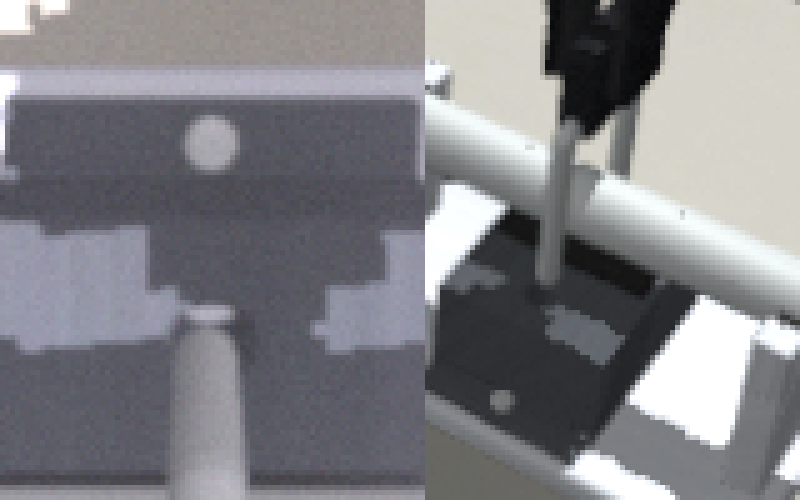

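The tip at crop (207,328) sits over the hole (about 170–252), roughly 0.7 mm off to the left. I nudge it and lower gently.

Call:
{"fn": "drive_tool", "kwargs": {"series": [[0, 0.006, 0.02, 0], [0, 0.006, 0.04, 0], [0, 0.006, 0.06, 0], [0, 0.006, 0.075, 0], [0, 0.006, 0.085, 0], [0, 0.006, 0.095, 0], [0, 0.006, 0.105, 0], [0, 0.006, 0.105, 0]]}}

```text
time_s: 10.05
tcp_pos: [0.4829, -0.1637, 0.1944]
ee_rot: [[-0.999, 0.054, -0.0], [0.054, 0.999, -0.0], [0.0, -0.0, -1.0]]
wrist_force: [0.2, -0.5, -1.5]
gripper_width: 0.157
```

Call:
{"fn": "drive_tool", "kwargs": {"series": [[0, 0, 0.015, 0], [0, 0, 0.03, 0], [0, 0, 0.045, 0], [0, 0, 0.06, 0], [0, 0, 0.075, 0], [0, 0, 0.075, 0], [0, 0, 0.075, 0]]}}

```text
time_s: 10.92
tcp_pos: [0.483, -0.1637, 0.1855]
ee_rot: [[-0.999, 0.054, 0.0], [0.054, 0.999, -0.0], [-0.0, -0.0, -1.0]]
wrist_force: [-0.5, -0.1, -0.8]
gripper_width: 0.157
```

The legs are 12 mm into the holes with no force. I continue until the crown meets the post.

Call:
{"fn": "drive_tool", "kwargs": {"series": [[0, 0, 0.02, 0], [0, 0, 0.04, 0], [0, 0, 0.06, 0], [0, 0, 0.07, 0], [0, 0, 0.08, 0], [0, 0, 0.09, 0], [0, 0, 0.09, 0]]}}

```text
time_s: 11.8
tcp_pos: [0.483, -0.1637, 0.1754]
ee_rot: [[-0.999, 0.054, 0.0], [0.054, 0.999, -0.0], [-0.0, -0.0, -1.0]]
wrist_force: [-2.2, 1.7, 4.3]
gripper_width: 0.154
```

Call:
{"fn": "drive_tool", "kwargs": {"series": [[0, 0, 0.005, 0], [0, 0, 0.01, 0], [0, 0, 0.015, 0], [0, 0, 0.015, 0]]}}

```text
time_s: 12.3
tcp_pos: [0.483, -0.1637, 0.1739]
ee_rot: [[-0.999, 0.054, 0.001], [0.054, 0.999, -0.0], [-0.001, -0.0, -1.0]]
wrist_force: [-3.2, 1.7, 6.3]
gripper_width: 0.158
```

Call:
{"fn": "drive_tool", "kwargs": {"series": [[0, 0, 0.005, 0], [0, 0, 0.01, 0], [0, 0, 0.015, 0], [0, 0, 0.02, 0], [0, 0, 0.02, 0]]}}

```text
time_s: 12.92
tcp_pos: [0.483, -0.1637, 0.1715]
ee_rot: [[-0.999, 0.054, 0.001], [0.054, 0.999, -0.0], [-0.001, -0.0, -1.0]]
wrist_force: [-2.8, 2.1, 6.5]
gripper_width: 0.159
```

Call:
{"fn": "drive_tool", "kwargs": {"series": [[0, 0, 0.005, 0], [0, 0, 0.01, 0], [0, 0, 0.01, 0]]}}

```text
time_s: 13.3
tcp_pos: [0.483, -0.1637, 0.1703]
ee_rot: [[-0.999, 0.054, 0.0], [0.054, 0.999, -0.0], [-0.001, -0.0, -1.0]]
wrist_force: [-2.5, 2.1, 7.8]
gripper_width: 0.16
```

Call:
{"fn": "drive_tool", "kwargs": {"series": [[0, 0, 0.005, 0], [0, 0, 0.005, 0]]}}

```text
time_s: 13.55
tcp_pos: [0.483, -0.1637, 0.1701]
ee_rot: [[-0.999, 0.054, 0.001], [0.054, 0.999, -0.0], [-0.001, -0.0, -1.0]]
wrist_force: [-4.2, 2.0, 8.7]
gripper_width: 0.159
```

Call:
{"fn": "drive_tool", "kwargs": {"series": [[0, 0, 0.005, 0], [0, 0, 0.005, 0]]}}

```text
time_s: 13.8
tcp_pos: [0.483, -0.1637, 0.1701]
ee_rot: [[-0.999, 0.053, 0.001], [0.053, 0.999, -0.001], [-0.001, -0.001, -1.0]]
wrist_force: [-4.4, 2.2, 12.7]
gripper_width: 0.156
```

The TCP stops at 0.1701, where 0.1702 was predicted for the seat, and the force is rising, so the post is seated. One slight extra press, then relax, open and retreat.

Call:
{"fn": "drive_tool", "kwargs": {"series": [[0, 0, 0.004, 0], [0, 0, 0.004, 0], [0, 0, 0.004, 0]]}}

```text
time_s: 14.18
tcp_pos: [0.483, -0.1637, 0.17]
ee_rot: [[-0.999, 0.053, 0.001], [0.053, 0.999, -0.001], [-0.001, -0.001, -1.0]]
wrist_force: [-5.3, 3.5, 14.8]
gripper_width: 0.158
```

Call:
{"fn": "drive_tool", "kwargs": {"series": [[0, 0, -0.008, 0], [0, 0, -0.008, 0]]}}

```text
time_s: 14.42
tcp_pos: [0.483, -0.1637, 0.1701]
ee_rot: [[-0.999, 0.054, 0.001], [0.054, 0.999, -0.0], [-0.001, -0.0, -1.0]]
wrist_force: [-3.5, 1.2, 10.1]
gripper_width: 0.157
```

Call:
{"fn": "drive_tool", "kwargs": {"series": [[0, 0, 0, 0], [0, 0, 0, 0], [0, 0, 0, 0], [0, 0, 0, 0], [0, 0, 0, 0]], "fingers": 50}}

```text
time_s: 15.05
tcp_pos: [0.4829, -0.1637, 0.1684]
ee_rot: [[-0.999, 0.054, -0.0], [0.054, 0.999, 0.0], [0.0, -0.0, -1.0]]
wrist_force: [0.5, -0.6, 0.1]
gripper_width: 0.555
```

Call:
{"fn": "drive_tool", "kwargs": {"series": [[0, 0, -0.1, 0], [0, 0, -0.25, 0], [0, 0, -0.45, 0], [0, 0, -0.7, 0], [0, 0, -0.7, 0], [0, 0, -0.7, 0]]}}

```text
time_s: 15.8
tcp_pos: [0.4826, -0.1636, 0.2525]
ee_rot: [[-0.999, 0.054, -0.0], [0.054, 0.999, 0.0], [0.0, 0.0, -1.0]]
wrist_force: [-0.9, 1.0, 0.2]
gripper_width: 0.579
```

```bash
python3 - <<'E'
from h import *
c=grab('wrist'); p,R=pose(); print(p.round(4),np.round(telemetry.sense()['wrist_force'],1)); s=grab('scene')
a=cv2.resize(c['color'][100:300,140:420],(448,320)); b=cv2.resize(s['color'][230:360,300:440],(345,320))
cv2.imwrite('pics/end.png',cv2.convertScaleAbs(np.hstack([a,b]),alpha=1.2))
E
```

```text
[ 0.4824 -0.1636  0.252 ] [-0.5 -0.6  0.3]
```

View pics/end.png

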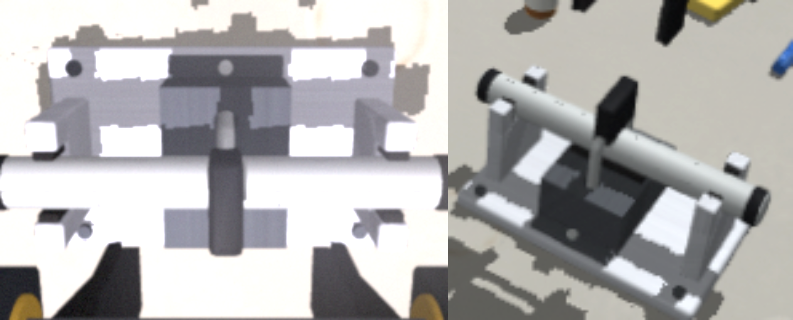

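The U-bolt stands upright on the post with its legs in the bracket. As a check that it truly seated, I press gently on top of the grip with closed fingers; contact should come at TCP ≈0.1885.

Call:
{"fn": "drive_tool", "kwargs": {"series": [[-0.02, 0, 0, 0], [-0.02, 0, 0.1, 0], [-0.02, 0, 0.2, 0], [-0.02, 0, 0.3, 0], [-0.02, 0, 0.4, 0], [-0.02, 0, 0.46, 0], [-0.02, 0, 0.48, 0], [-0.02, 0, 0.5, 0], [-0.02, 0, 0.51, 0], [-0.02, 0, 0.51, 0]], "fingers": 0}}

```text
time_s: 17.15
tcp_pos: [0.4854, -0.1638, 0.1915]
ee_rot: [[-0.999, 0.054, 0.0], [0.054, 0.999, -0.0], [-0.0, -0.0, -1.0]]
wrist_force: [0.4, 0.4, 0.3]
gripper_width: 0.007
```

Call:
{"fn": "drive_tool", "kwargs": {"series": [[0, 0, 0.01, 0], [0, 0, 0.02, 0], [0, 0, 0.02, 0]]}}

```text
time_s: 17.52
tcp_pos: [0.4853, -0.1638, 0.1889]
ee_rot: [[-0.999, 0.054, 0.0], [0.054, 0.999, -0.0], [-0.0, -0.0, -1.0]]
wrist_force: [-0.1, -0.4, -0.1]
gripper_width: 0.008
```

Call:
{"fn": "drive_tool", "kwargs": {"series": [[0, 0, 0.005, 0], [0, 0, 0.008, 0], [0, 0, 0.008, 0]]}}

```text
time_s: 17.9
tcp_pos: [0.4859, -0.1639, 0.1885]
ee_rot: [[-0.999, 0.054, 0.002], [0.054, 0.999, -0.0], [-0.002, -0.0, -1.0]]
wrist_force: [1.2, 0.5, 3.2]
gripper_width: 0.003
```

Call:
{"fn": "drive_tool", "kwargs": {"series": [[0, 0, 0.006, 0], [0, 0, 0.006, 0], [0, 0, 0.006, 0]]}}

```text
time_s: 18.27
tcp_pos: [0.4861, -0.164, 0.1885]
ee_rot: [[-0.999, 0.054, 0.002], [0.054, 0.999, -0.001], [-0.002, -0.001, -1.0]]
wrist_force: [-0.4, 0.9, 7.1]
gripper_width: 0.003
```

Contact is exactly at 0.1885, as predicted for fully seated. I back off and hand in.

Call:
{"fn": "drive_tool", "kwargs": {"series": [[0, 0, -0.05, 0], [0, 0, -0.2, 0], [0, 0, -0.5, 0], [0, 0, -0.8, 0], [0, 0, -0.8, 0], [0, 0, -0.8, 0], [0, 0, -0.8, 0]]}}

```text
time_s: 19.15
tcp_pos: [0.4846, -0.1637, 0.2819]
ee_rot: [[-0.999, 0.054, -0.003], [0.054, 0.999, 0.0], [0.003, 0.0, -1.0]]
wrist_force: [-0.4, 0.1, -0.9]
gripper_width: 0.006
```

```bash
python3 - <<'E'
from h import *
c=grab('scene'); cv2.imwrite('pics/fin.png',cv2.convertScaleAbs(cv2.resize(c['color'][140:360,200:440],(720,600)),alpha=1.2))
E
```

```text
(no output)
```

View pics/fin.png

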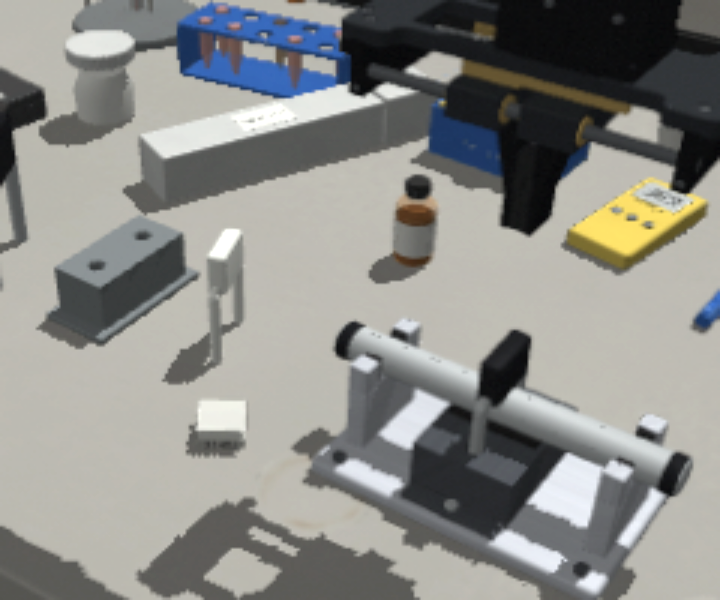

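The U-bolt is standing on the post, the parking block is empty, the bottle and box are unmoved, and the gripper is clear.

```bash
python3 -c "
from station import order
print(order.finish_job())"
```

```text
the job is handed in; nothing more can be done
None
```

I took the dark-gripped U-bolt from the parking block and lowered it over the post into the bracket holes. It then pressed the post down to its seat, and I let go, backed off and handed the job in at about 19 s of the 72 s.

- **Insertion:** The legs went 12 mm into the holes with no measurable force while the post was still up. The bracket holes sat about 2 mm off the middle of the stand.
- **Seating:** The tool stopped at TCP z = 0.1701, where I had predicted 0.1702 for a seated post. The highest vertical wrist force I read was about 15 N.
- **Recheck:** A gentle push on top of the released grip met it at 0.1885, exactly the fully seated height, and it did not give at 7 N.
- **Last picture:** The U-bolt stands upright on the post, the gripper is clear, and the bottle and box are where they were. The can was out of frame; the arm came nowhere near it after the start.

The one disagreement was that the U-bolt sat about 2 to 3 mm off the tool centre in x. I corrected for that before inserting. No final check failed.

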